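Stack spacer and bearing in the wheel-hub cup

TASK

Assemble the robot's wheel hub: put the aluminium spacer sleeve into the grey hub cup first, flat on its floor, then lay the steel ball bearing flat on top of it, inside the mouth of the cup. The rubber tyre is not needed now; leave it where it lies.

Things in the scene. Friction and masses are not known exactly. Their poses are not given: they have to be found in the camera images.
- hub_cup: The hub cup: a grey plastic round cup, open at the top, fixed to the table on a square 116 mm foot plate 6 mm thick (small screw heads on its corners reach 10 mm high). Outer diameter 96 mm, bore 80 mm, wall 8 mm. The floor of the bore lies 8 mm and the rim 46 mm above the table, so the bore is 38 mm deep. Four low ribs outside, none inside. Origin: on the bore's axis at the underside (table height); z up along the bore.
- spacer: The spacer sleeve: a plain aluminium ring with a thin wall, outer diameter 56 mm, hole 40 mm, 30 mm tall, about 70 g, loose, lying flat on the table. It has 12 mm of play all round in the bore; on the floor of the cup its top is 8 mm below the rim. Origin: on its axis at mid-height, 15 mm above its underside; z along the axis. Both ends alike.
- bearing: The ball bearing: a bright steel ring with a thick wall, a dark seal band on its flat faces and a small hole; outer diameter 60 mm, hole 26 mm, 16 mm tall, about 180 g, loose, lying flat on the table. It has 10 mm of play all round in the bore; on top of the spacer it sits with its lower 8 mm inside the mouth of the cup and its upper 8 mm above the rim. Origin: on its axis at mid-height, 8 mm above its underside; z along the axis. Both ends alike.
- tyre: A black rubber tyre with a tread, outer diameter 86 mm, hole 52 mm, 28 mm tall, loose, lying flat on the table; not part of this job. Origin: on its axis at mid-height; z along the axis.
Mind the look-alikes: they are no part of the job. Of the things like the hub_cup, leave any that is pink or yellow; of the rest the larger one is meant.

How it is judged (in metres and radians):
On the way:
1. the spacer lies flat on the floor of the cup, while the bearing is still outside the cup (z of spacer in the frame of hub_cup between 0.019 and 0.027 m and horizontal distance between spacer and hub_cup below 0.015 m and angle between the z axis of spacer and the z axis of hub_cup, either way round below 0.14 rad and horizontal distance between bearing and hub_cup above 0.08 m), for 0.2 s.
At the end, for the whole second after the job is handed in: Spacer flat on the floor of the cup (axis within 15 mm of the bore's) and bearing flat on top of the spacer in the mouth of the cup (axis within 13 mm); both within 4 mm in height and 8 degrees of level, released and at rest (z of spacer in the frame of hub_cup between 0.019 and 0.027 m and horizontal distance between spacer and hub_cup below 0.015 m and angle between the z axis of each of spacer, bearing and the z axis of hub_cup, either way round below 0.14 rad and z of bearing in the frame of hub_cup between 0.042 and 0.05 m and horizontal distance between bearing and hub_cup below 0.013 m and linear speed of each of spacer, bearing below 0.03 m/s); the robot touches nothing.
It fails at once if the tyre is moved by more than 40 mm (distance of tyre from where it was at the start of the episode above 0.04 m).
It also fails if it takes over 54 s, if anything falls off the work surface, if the arm or the gripper's body presses on something with over 40 N, if the wrist force passes 120 N, or if a joint passes its speed limit or range.

ROBOT

A 6-joint arm with a two-finger parallel gripper is mounted at the origin on the work surface. World frame = base frame: x ahead of the robot, y to its left, z up, the work surface at z = 0. Lengths are in mm, angles in degrees, forces in N, time in s.
With the tool pointing down it reaches from about 325 to 900 mm from the base axis. Payload 6.1 kg.
Tool frame: the origin (TCP) lies at the very end of the fingers, on their centre line; the grasp point (between the pads) lies 19 mm behind it; z points along the fingers, y is the direction in which the jaws open and shut (so a half turn about z gives the same grasp; the last joint's range is limited). The gripper opens to 87 mm and grips with 3 to 60 N. Pads are 19 mm wide; open, the fingers measure 117 mm over their backs; the gripper's body (75 mm by 190 mm) begins 51 mm behind the grasp point.
Start: joints at [60.384, 12.628, 87.462, -0, 79.91, -7.225], TCP at [238.078, 577.871, 190.738] pointing down, gripper open.
Joint ranges: [-170.65, 170.65], [-52.31, 119.04], [5.05, 147.46], [-71.25, 251.25], [11.57, 151.72], [-153.62, 153.62]. Speed limits (degrees/s): [147.25, 147.25, 172.46, 180, 180, 180].

INTERFACE

Orientations are given as [roll, pitch, yaw] about the fixed x, y, z axes, in that order (R = Rz(yaw) Ry(pitch) Rx(roll)).
In Python, from station import sense, get_image, camera_model, finish_job gives the robot as it stands.
- The arm moves only by the tool servo_tool, never from a script. Its argument "commands" is a list of rows, each a list of 4 numbers: the shift along the tool's x, y, z in m, then the turn about the tool's z in degrees. A call has 1 to 8 rows; each row shifts and turns the commanded pose from where the row before left it, along the tool's axes as they then stand; what a row does not reach is not made up. A row lasts 1/10 s, in which the tool goes at most 50 mm and 8.59 degrees, less where a joint would pass 70% of its speed; a pose out of reach is approached as far as the arm can. A call with a gripper value outside its range is refused whole. "claw" is the finger opening in m, from 0 to 0.087, set as the call begins (left out, the last holds). The fingers move at their own pace and stop on an object; "grip_force" is the grip in N (left out, the last holds). Time passes only in rows, so rows that do not move let the fingers close. It gives the time, the measured TCP pose, the force and the opening at its end, in the units of the state.
- sense(): the state, without advancing time (a new reading comes with each control period).
- get_image(name): name is "scene" or "top" or "wrist"; returns the picture (420x560x3 uint8, red, green, blue); there is no depth.
- camera_model(name): a dict with "K" (3x3 intrinsics, pixels), "rvec" (rotation vector, rad) and "tvec" (3), from world to camera coordinates, as OpenCV has them. Camera axes: x right, y down, z forward; pixel columns grow to the right and rows downward; lengths in mm; the calibration is good to about 2 mm. A picture is of the moment at which its call begins: read the wrist's pose just before it. camera_model takes no time and is no camera call; for the wrist camera it gives the pose at the moment of the call.
- finish_job(): hands the job in, once; it reports no verdict.
The state is a dict: "time": time; "joint_positions": joint angles; "joint_vel": joint speeds; "joint_torque": joint torques, N m; "ee_pos": TCP position; "eef_rot": TCP orientation; "wrist_force": force on the tool from outside, world axes, zero at the start; "moment": the same for the moment, N m; "opening": finger opening in mm.
Only numpy, scipy, OpenCV 4.12 (cv2) and the standard library are available. Lean on these libraries where they do the work, as an engineer would, in place of code of your own. Each camera call takes 0.05 s, during which the arm holds its last target. There are 200 camera calls.

## Working session

There is one attempt and no reset: what is moved stays moved. The work goes in short steps, Python scripts to look and compute and a tool call to move; the robot and the scene stay as the last step left them, time stands still between calls to the robot, and variables do not carry over. Pictures are saved under pics/ and viewed, on a budget of 10 in all, crops included, one or two more only if the job needs it, and the job is handed in when it is done.

Besides the shell and the picture viewer there is one more tool, called after "Emit:" as a command line: name --pt "numbers of a row" for each row, then --argument value for the rest. servo_tool: Moves the arm, as the interface text tells. Its arguments: {"type":"object","properties":{"commands":{"type":"array"},"claw":{"type":"number"},"grip_force":{"type":"number"}},"required":["commands"]}

```bash
mkdir -p pics; ls
python3 - <<'E'
from station import *
import cv2,numpy as np
print(sense())
for n in("top","scene"):
    im=get_image(n); cv2.imwrite(f"pics/{n}0.png",im[...,::-1])
    m=camera_model(n); print(n,m)
E
```

```text
pics
{'time': 0.0, 'joint_positions': array([ 6.03862079e+01,  1.26765910e+01,  8.75273055e+01,  6.08806741e-04,
        7.99088291e+01, -7.22348965e+00]), 'joint_vel': array([ 0.0604716 ,  0.01950859, -0.01124924, -0.12098776,  0.0086386 ,
        0.0349656 ]), 'joint_torque': array([-9.29197049e-04, -4.94612575e+01, -3.87371099e+01,  6.97859377e-02,
        5.72962419e-02, -1.44964947e-04]), 'ee_pos': array([237.71245228, 577.28372497, 189.60849131]), 'eef_rot': array([-1.79888244e+02, -1.47685221e-02,  1.57609576e+02]), 'wrist_force': array([-0.86718293, -0.84160063,  0.11472576]), 'moment': array([-0.01470773,  0.00644749, -0.07972686]), 'opening': 86.99350062617839}
top {'K': array([[389.89005238,   0.        , 280.07332355],
       [  0.        , 389.89005238, 213.72561908],
       [  0.        ,   0.        ,   1.        ]]), 'rvec': array([ 2.18265388, -2.12319913,  0.14349663]), 'tvec': array([ -4.60834159, 534.70908132, 738.6706397 ])}
scene {'K': array([[438.20159718,   0.        , 275.61532378],
       [  0.        , 438.20159718, 211.19283705],
       [  0.        ,   0.        ,   1.        ]]), 'rvec': array([ 1.27710614,  2.35079141, -0.86376709]), 'tvec': array([ 296.02395486, -315.53121241, 1195.41284711])}
```

View pics/top0.png

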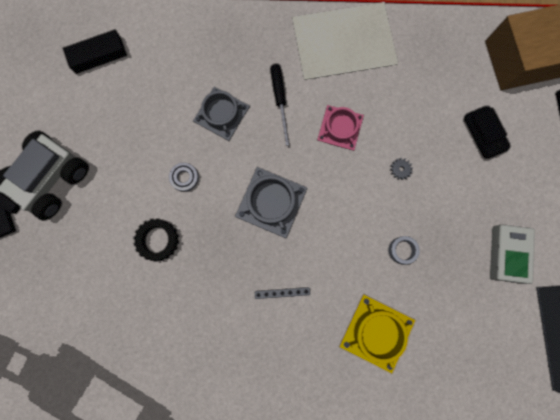

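View pics/scene0.png

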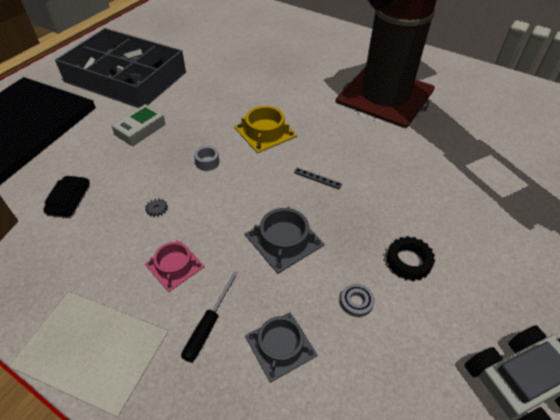

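The top view shows:
- large grey cup at about (272,200), the one meant; the smaller grey cup at (221,111) is a look-alike
- bearing at (184,177)
- spacer at (404,250)
- tyre at (157,240)

The scene view agrees with this.

```bash
cat > h.py <<'E'
from station import *
import cv2,numpy as np
def ray(m,uv,z):
    R=cv2.Rodrigues(np.array(m["rvec"]))[0]; t=np.array(m["tvec"]).ravel()
    c=-R.T@t
    p=np.atleast_2d(np.array(uv,float)); d=(np.linalg.inv(m["K"])@np.c_[p,np.ones(len(p))].T).T@R
    return (c+d*((z-c[2])/d[:,2])[:,None])[:,:2]
def totool(dxy):
    # world shift -> tool axes
    from scipy.spatial.transform import Rotation as Ro
    R=Ro.from_euler('xyz',sense()["eef_rot"],degrees=True).as_matrix()
    return R.T@np.r_[dxy,0]
E
python3 - <<'E'
from h import *
im=cv2.imread("pics/top0.png"); m=camera_model("top")
for n,uv,z,r,thr in(("bearing",(184,177),16,24,0),("spacer",(404,250),30,24,0),("cup",(272,200),46,45,0)):
    print(n,ray(m,uv,z))
    d=im[...,0].astype(int)-im[...,2]
    mask=np.uint8(d>-4)*255; c=np.zeros_like(mask); cv2.circle(c,uv,r,255,-1); mask&=c
    cs,_=cv2.findContours(mask,cv2.RETR_EXTERNAL,cv2.CHAIN_APPROX_NONE)
    k=max(cs,key=cv2.contourArea); e=cv2.fitEllipse(k); print(" ellipse",e, ray(m,e[0],z))
    (a,b),rr=cv2.minEnclosingCircle(k); w=ray(m,k[:,0],z); print(" world extents",w.min(0),w.max(0))
    for p in (uv,): print(" bgr centre",im[p[1],p[0]],"bg",im[p[1]+30,p[0]])
R=cv2.Rodrigues(camera_model("top")["rvec"])[0]; print("cam pos",-R.T@m["tvec"])
w=camera_model("wrist"); R=cv2.Rodrigues(w["rvec"])[0]; print("wrist cam",-R.T@w["tvec"],R[2],w["K"][0])
print(ray(m,(157,240),28))
s=sense();print(s["ee_pos"],s["eef_rot"])
E
```

```text
bearing [[608.04515882 210.1655478 ]]
 ellipse ((183.39077758789062, 176.677490234375), (28.383121490478516, 29.76451301574707), 112.64070892333984) [[608.68816132 211.46048364]]
 world extents [578.58059763 180.87952863] [639.74690457 243.37360651]
 bgr centre [142 145 152] bg [142 146 152]
spacer [[ 469.85391093 -236.69934786]]
 ellipse ((403.8738708496094, 249.89447021484375), (28.182706832885742, 31.16590118408203), 95.25887298583984) [[ 470.05507904 -236.45294114]]
 world extents [ 442.27704401 -266.51983252] [ 497.85835765 -205.0262849 ]
 bgr centre [144 147 153] bg [139 141 148]
cup [[560.02137234  26.76955704]]
 ellipse ((270.94525146484375, 202.15127563476562), (63.92902755737305, 65.08111572265625), 89.66084289550781) [[555.67869628  28.71287128]]
 world extents [487.78551214 -41.63552363] [625.7715799   98.32978331]
 bgr centre [105  99  97] bg [106 100  99]
cam pos [432.36713351   9.21077627 802.83446356]
wrist cam [174.62556059 603.61207393 383.96510233] [ 0.22642193 -0.09584834 -0.96930192] [347.14618166   0.         276.72404107]
[[476.2321608  252.99305969]]
[237.77544022 577.32666784 189.73613692] [-1.79899077e+02 -1.35583786e-02  1.57606962e+02]
```

Emit:
servo_tool --pt "-0.022 -0.0277 0 0" --pt "-0.022 -0.0277 0 0" --pt "-0.022 -0.0277 0 0" --pt "-0.022 -0.0277 0 0" --pt "-0.022 -0.0277 0 0" --pt "-0.022 -0.0277 0 0" --pt "-0.022 -0.0277 0 0" --pt "-0.022 -0.0277 0 0" --claw 0.087

```text
time: 0.9
ee_pos: [316.3, 304.4, 190.4]
eef_rot: [-180.0, -0.0, 157.6]
wrist_force: [0.9, -0.5, -0.2]
opening: 87.0
```

Emit:
servo_tool --pt "-0.022 -0.0277 0 0" --pt "-0.022 -0.0277 0 0" --pt "-0.022 -0.0277 0 0" --pt "-0.022 -0.0277 0 0" --pt "-0.022 -0.0277 0 0" --pt "-0.022 -0.0277 0 0" --pt "-0.022 -0.0277 0 0" --pt "-0.022 -0.0277 0 0"

```text
time: 1.7
ee_pos: [394.6, 32.6, 190.5]
eef_rot: [180.0, -0.0, 157.6]
wrist_force: [-0.4, 0.5, 0.3]
opening: 86.7
```

Emit:
servo_tool --pt "-0.022 -0.0277 0 0" --pt "-0.022 -0.0277 0 0" --pt "-0.022 -0.0277 0 0" --pt "-0.022 -0.0277 0 0" --pt "-0.022 -0.0277 0 0" --pt "-0.022 -0.0277 0 0" --pt "0 0 0 0" --pt "0 0 0 0"

```text
time: 2.5
ee_pos: [452.9, -170.1, 190.1]
eef_rot: [180.0, -0.1, 157.5]
wrist_force: [-1.1, 0.7, 0.2]
opening: 87.0
```

Run:
```python
from h import *
s=sense();m=camera_model("wrist");im=get_image("wrist");cv2.imwrite("pics/w1.png",im[...,::-1])
print(s["time"],s["ee_pos"],s["eef_rot"],s["joint_positions"]);print(m)
import pickle;pickle.dump(m,open("w1.pkl","wb"))
```

```text
2.5 [ 452.91902151 -170.11119574  190.07156403] [ 1.79968466e+02 -1.02072151e-01  1.57511028e+02] [-2.99494459e+01 -6.95248211e+00  1.07865326e+02  1.83387967e-02
  7.91924596e+01 -9.74639013e+01]
{'K': array([[347.14618166,   0.        , 276.72404107],
       [  0.        , 347.14618166, 213.95008799],
       [  0.        ,   0.        ,   1.        ]]), 'rvec': array([-2.43667156, -1.62632455, -0.20196095]), 'tvec': array([ -16.42925895, -496.76941272,  271.21171682])}
```

View pics/w1.png

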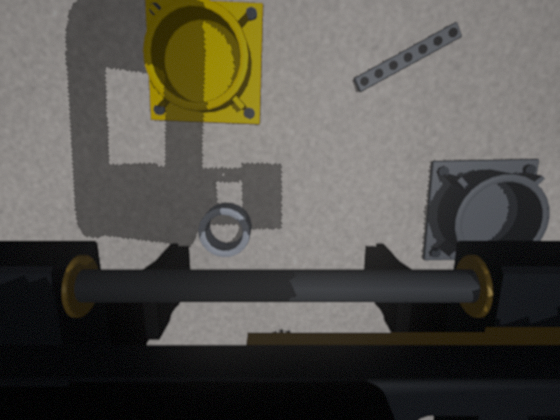

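The wrist view shows the spacer ring at (226,229), the grey cup's rim at about (503,215) and the yellow decoy at (203,57).

Run:
```python
from h import *
import pickle
m=pickle.load(open("w1.pkl","rb"));im=cv2.imread("pics/w1.png")
d=im[...,0].astype(int)-im[...,2]
mask=np.uint8(d>2)*255;c=np.zeros_like(mask);cv2.circle(c,(226,229),34,255,-1);mask&=c;mask[262:]=0
k=max(cv2.findContours(mask,cv2.RETR_EXTERNAL,cv2.CHAIN_APPROX_NONE)[0],key=cv2.contourArea)
e=cv2.fitEllipse(k);print(e)
for z in(0,15,30):
    w=ray(m,k[:,0],z);print(z,w.min(0),w.max(0),(w.min(0)+w.max(0))/2,cv2.minEnclosingCircle(w.astype(np.float32)))
c=ray(m,e[0],15)[0];print("spacer",c)
cr=lambda a:cv2.resize(a,None,fx=3,fy=3)
print("cup",ray(m,(503,215),46))
g=cr(im[190:270,180:270]);h=cr(mask[190:270,180:270]);cup=cv2.resize(im[150:270,410:560],None,fx=2,fy=2)
o=np.zeros((500,550,3),np.uint8);o[:240,:270]=g;o[:240,275:545]=h[...,None];o[245:485,:300]=cup;cv2.imwrite("pics/c1.png",o)
```

```text
((224.54759216308594, 230.1110382080078), (50.614112854003906, 53.28270721435547), 30.671401977539062)
0 [ 443.30974687 -276.34121143] [ 505.91656265 -212.50937415] [ 474.61315476 -244.42529279] ((474.62860107421875, -243.83468627929688), 32.930912017822266)
15 [ 441.22669458 -271.18653334] [ 501.39038567 -209.84562512] [ 471.30854012 -240.51607923] ((471.32305908203125, -239.94891357421875), 31.64597511291504)
30 [ 439.14364228 -266.03185524] [ 496.8642087  -207.18187609] [ 468.00392549 -236.60686567] ((468.0182189941406, -236.0623779296875), 30.360809326171875)
spacer [ 470.78124125 -240.50415961]
cup [[557.0489082   32.90747911]]
```

View pics/c1.png

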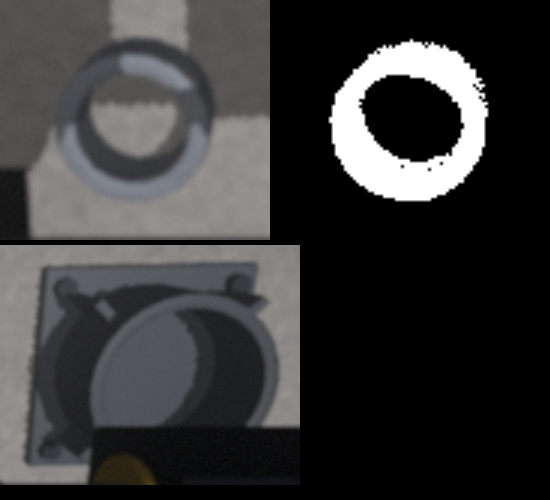

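Emit:
servo_tool --pt "-0.0083 -0.0068 0.022 0" --pt "-0.0083 -0.0068 0.022 0" --pt "-0.0083 -0.0068 0.022 0" --pt "-0.0083 -0.0068 0.022 0" --pt "-0.0081 -0.0066 0.022 0" --pt "0 0 0 0" --pt "0 0 0 0" --pt "0 0 0 0" --claw 0.018

```text
time: 3.35
ee_pos: [479.4, -216.4, 82.1]
eef_rot: [-180.0, 0.1, 157.7]
wrist_force: [-0.7, 0.6, 0.4]
opening: 31.1
```

Run:
```python
from h import *
s=sense();m=camera_model("wrist");im=get_image("wrist")[...,::-1].copy()
print(s["time"],s["ee_pos"],s["eef_rot"],s["opening"])
R=cv2.Rodrigues(m["rvec"])[0]
pr=lambda P:cv2.projectPoints(np.array(P,float),m["rvec"],m["tvec"],m["K"],None)[0][:,0]
a=np.linspace(0,2*np.pi,90)
for r in(20,28):
    P=np.c_[469.4+r*np.cos(a),-238.2+r*np.sin(a),30+0*a]
    for p in pr(P): cv2.circle(im,tuple(int(v) for v in p),0,(0,0,255),-1)
cv2.circle(im,tuple(int(v) for v in pr([s["ee_pos"]])[0]),3,(0,255,0),1)
cv2.imwrite("pics/w2.png",im)
```

```text
3.35 [ 479.39481966 -216.38113895   82.11442845] [-1.79992073e+02  9.29408727e-02  1.57667275e+02] 31.068592882435734
```

View pics/w2.png

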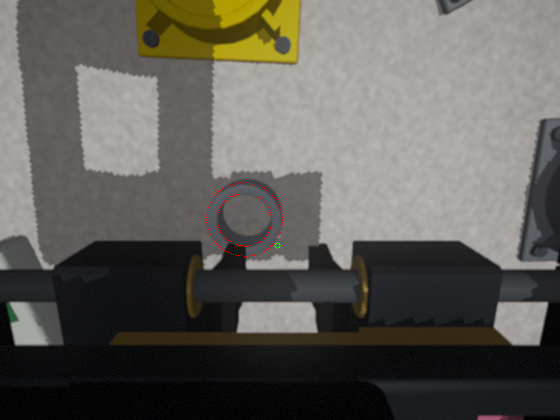

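The drawn 40/56 mm circles sit on the spacer ring, so the estimate holds. I'll descend over the ring wall with one finger inside the hole. Gripping from outside wouldn't work because the fingers, about 15 mm thick, would not fit in the bore.

Emit:
servo_tool --pt "0.001 -0.001 0 0" --pt "0 0 0 0" --pt "0 0 0.012 0" --pt "0 0 0.012 0" --pt "0 0 0.012 0" --pt "0 0 0 0"

```text
time: 4.0
ee_pos: [475.4, -216.2, 41.7]
eef_rot: [179.9, -0.3, 157.6]
wrist_force: [-1.0, -0.2, -0.7]
opening: 17.7
```

Emit:
servo_tool --pt "0 0 0.006 0" --pt "0 0 0.006 0" --pt "0 0 0.006 0" --pt "0 0 0.006 0" --pt "0 0 0.006 0" --pt "0 0 0.006 0" --pt "0 0 0 0"

```text
time: 4.7
ee_pos: [476.7, -217.0, 7.7]
eef_rot: [180.0, -0.1, 157.6]
wrist_force: [0.5, 0.4, -0.1]
opening: 17.9
```

Emit:
servo_tool --pt "0 0 0 0" --pt "0 0 0 0" --pt "0 0 0 0" --pt "0 0 0 0" --pt "0 0 0 0" --pt "0 0 0 0" --claw 0.0 --grip_force 25

```text
time: 5.3
ee_pos: [477.5, -217.5, 8.8]
eef_rot: [-180.0, 0.0, 157.6]
wrist_force: [-0.0, 1.0, 0.3]
opening: 0.3
```

Emit:
servo_tool --pt "0 0 -0.015 0" --pt "0 0 -0.03 0" --pt "0 0 -0.03 0" --pt "0 0 -0.03 0" --pt "0 0 -0.03 0" --pt "0 0 0 0" --pt "0 0 0 0"

```text
time: 6.0
ee_pos: [478.1, -217.9, 145.5]
eef_rot: [-180.0, 0.2, 157.6]
wrist_force: [0.3, -0.3, -0.3]
opening: 0.4
```

Run:
```python
from h import *
s=sense();m=camera_model("wrist");im=get_image("wrist")[...,::-1].copy()
print(s["time"],s["ee_pos"])
t=get_image("top")[...,::-1]
import pickle;pickle.dump(m,open("w3.pkl","wb"));cv2.imwrite("pics/w3raw.png",im)
o=np.zeros((560,560,3),np.uint8);o[:420]=im;o[420:,:280]=cv2.resize(t[215:285,334:474],None,fx=2,fy=2)
cv2.imwrite("pics/w3.png",o)
```

```text
6.0 [ 478.14360282 -217.92518119  145.45564579]
```

View pics/w3.png

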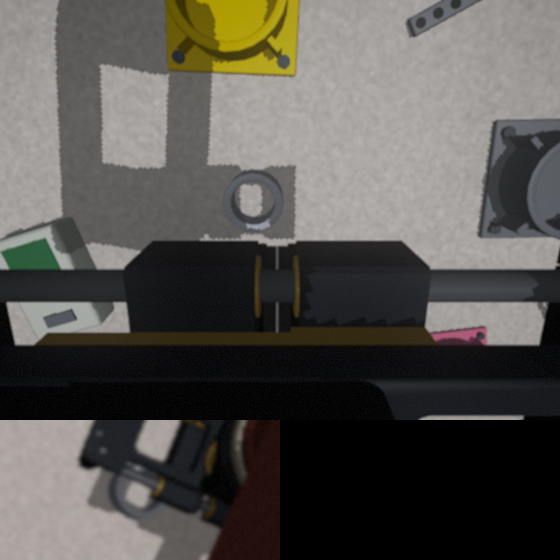

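Run:
```python
from h import *
import pickle
m=pickle.load(open("w3.pkl","rb"));im=cv2.imread("pics/w3raw.png")
R=cv2.Rodrigues(m["rvec"])[0];print("cam",-R.T@m["tvec"])
d=im[...,0].astype(int)-im[...,2]
mask=np.uint8(d>2)*255;c=np.zeros_like(mask);cv2.circle(c,(254,199),38,255,-1);mask&=c;mask[237:]=0
k=max(cv2.findContours(mask,cv2.RETR_EXTERNAL,cv2.CHAIN_APPROX_NONE)[0],key=cv2.contourArea)
for z in(0,30):
    w=ray(m,k[:,0],z).astype(np.float32);print(z,w.min(0),w.max(0),cv2.minEnclosingCircle(w))
pr=lambda P:cv2.projectPoints(np.array(P,float),m["rvec"],m["tvec"],m["K"],None)[0][:,0]
a=np.linspace(0,2*np.pi,90)
print(pr([[469.4,-238.2,30],[478.1,-217.9,145.5],[478.1,-217.9,0]]), cv2.boundingRect(k))
```

```text
cam [ 414.36915285 -191.62813329  339.48109039]
0 [ 443.20154 -273.4812 ] [ 505.15952 -212.64381] ((473.5829772949219, -242.26535034179688), 31.66872215270996)
30 [ 440.65363 -266.24783] [ 497.13635 -210.78665] ((468.3503112792969, -237.7903594970703), 28.87010383605957)
[[252.9217214  202.40272277]
 [277.145925   245.25184705]
 [277.11284975 196.16542296]] (223, 171, 60, 61)
```

The spacer hasn't moved and the jaws closed on nothing, even though the TCP read 9 mm high directly over the wall. I suspect the tip offset, so I'll zoom into the fingers with the dark areas brightened.

Run:
```python
import cv2,numpy as np
f=lambda n,x0,x1:cv2.resize(np.uint8(255*(cv2.imread(n)[215:345,x0:x1]/255.)**.4),None,fx=2.8,fy=2.2)
a=f("pics/w1.png",140,420);b=f("pics/w2.png",140,420)
cv2.imwrite("pics/f.png",np.vstack([a,b]))
```

```text
(no output)
```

View pics/f.png

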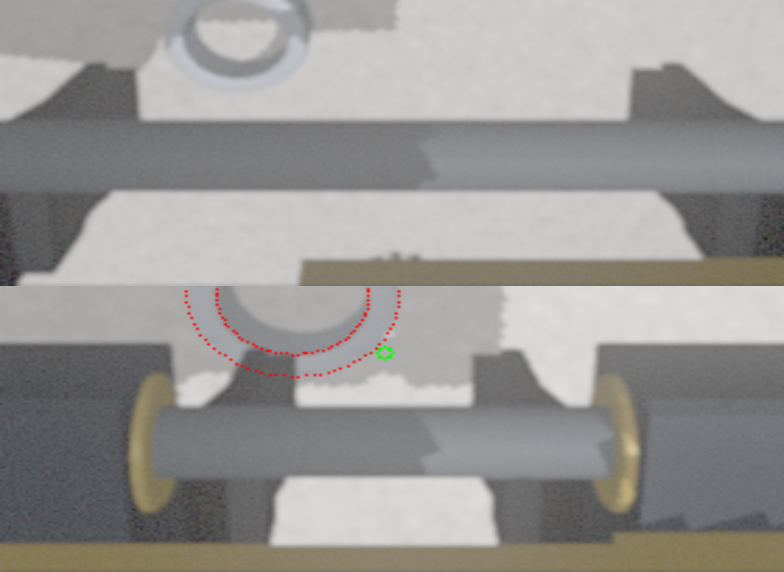

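The tips have a pixel gap of 176 at 87 mm opening and 63 at 31 mm, which puts them about 171 mm deep. The stated TCP would be at about 205 mm. So the fingers really end about 32 mm above the reported TCP, and the jaws closed above the ring. The lateral centre (column 277) is right. I'll go down again carefully, watching the force.

Emit:
servo_tool --pt "0 0 0.03 0" --pt "0 0 0.035 0" --pt "0 0 0.035 0" --pt "0 0 0.025 0" --pt "0 0 0 0" --pt "0 0 0 0" --pt "0 0 0 0" --claw 0.018

```text
time: 6.8
ee_pos: [478.4, -218.1, 20.1]
eef_rot: [-180.0, 0.1, 157.6]
wrist_force: [-0.9, 0.3, 0.5]
opening: 17.5
```

Emit:
servo_tool --pt "0 0 0.004 0" --pt "0 0 0.004 0" --pt "0 0 0.004 0" --pt "0 0 0 0"

```text
time: 7.2
ee_pos: [477.0, -217.2, 6.2]
eef_rot: [180.0, -0.1, 157.6]
wrist_force: [-0.2, -0.6, 0.3]
opening: 17.6
```

Run:
```python
from station import *
s=sense();print(s["time"],s["ee_pos"],s["wrist_force"],s["opening"])
```

```text
7.2 [ 477.02501505 -217.20886984    6.2417035 ] [-0.22070663 -0.6382793   0.27396205] 17.584076789136056
```

Emit:
servo_tool --pt "0 0 0.003 0" --pt "0 0 0.003 0" --pt "0 0 0.003 0" --pt "0 0 0 0"

```text
time: 7.6
ee_pos: [477.0, -217.2, -2.9]
eef_rot: [180.0, -0.1, 157.6]
wrist_force: [-0.0, -0.2, -0.0]
opening: 17.7
```

Emit:
servo_tool --pt "0 0 0.002 0" --pt "0 0 0.002 0" --pt "0 0 0.002 0" --pt "0 0 0 0"

```text
time: 8.0
ee_pos: [477.2, -217.3, -8.6]
eef_rot: [180.0, -0.0, 157.6]
wrist_force: [-0.1, -0.1, -0.7]
opening: 18.2
```

The reported TCP is 9 mm below the table with no force, so the shorter fingers are confirmed.

Emit:
servo_tool --pt "0 0 0.002 0" --pt "0 0 0.002 0" --pt "0 0 0.002 0" --pt "0 0 0.002 0" --pt "0 0 0 0"

```text
time: 8.5
ee_pos: [477.2, -217.3, -16.7]
eef_rot: [180.0, -0.0, 157.6]
wrist_force: [-0.4, -0.8, 0.3]
opening: 18.0
```

Emit:
servo_tool --pt "0 0 0.002 0" --pt "0 0 0.002 0" --pt "0 0 0 0" --pt "0 0 0 0"

```text
time: 8.9
ee_pos: [477.4, -217.4, -20.3]
eef_rot: [180.0, -0.0, 157.6]
wrist_force: [0.5, -0.6, 0.2]
opening: 18.0
```

Emit:
servo_tool --pt "0 0 0 0" --pt "0 0 0 0" --pt "0 0 0 0" --pt "0 0 0 0" --pt "0 0 0 0" --pt "0 0 0 0" --claw 0.0 --grip_force 25

```text
time: 9.5
ee_pos: [477.6, -217.5, -20.2]
eef_rot: [-180.0, 0.0, 157.6]
wrist_force: [0.8, 0.0, 0.2]
opening: 9.1
```

Opening 9.1 mm: the wall is held. Next I'll lift and carry the spacer to where the wrist camera sees the cup.

Emit:
servo_tool --pt "0 0 -0.01 0" --pt "0 0 -0.02 0" --pt "0 0 -0.03 0" --pt "0 0 -0.03 0" --pt "0 0 -0.03 0" --pt "0 0 -0.03 0" --pt "0 0 0 0"

```text
time: 10.2
ee_pos: [480.4, -219.3, 135.5]
eef_rot: [-179.9, 0.5, 157.6]
wrist_force: [0.7, -0.3, -0.3]
opening: 9.0
```

Emit:
servo_tool --pt "-0.005 0.026 0 0" --pt "-0.005 0.026 0 0" --pt "-0.005 0.026 0 0" --pt "-0.005 0.026 0 0" --pt "-0.005 0.026 0 0"

```text
time: 10.7
ee_pos: [549.9, -105.7, 129.0]
eef_rot: [-180.0, -0.1, 157.6]
wrist_force: [0.1, -0.1, -1.1]
opening: 8.7
```

Emit:
servo_tool --pt "-0.005 0.026 0 0" --pt "-0.005 0.026 0 0" --pt "-0.005 0.026 0 0" --pt "-0.005 0.026 0 0" --pt "-0.005 0.026 0 0" --pt "0 0 0 0" --pt "0 0 0 0"

```text
time: 11.4
ee_pos: [622.0, 4.3, 128.8]
eef_rot: [-179.9, -0.1, 157.7]
wrist_force: [0.6, -0.1, -1.2]
opening: 8.7
```

Run:
```python
from h import *
import pickle
s=sense();m=camera_model("wrist");im=get_image("wrist")[...,::-1].copy()
print(s["time"],s["ee_pos"],s["eef_rot"],s["opening"])
pickle.dump(m,open("w4.pkl","wb"));cv2.imwrite("pics/w4.png",im)
pr=cv2.projectPoints(np.array([[558.,30,46]]),m["rvec"],m["tvec"],m["K"],None)[0];print(pr)
```

```text
11.4 [621.98994944   4.25865067 128.77517992] [-1.79949735e+02 -9.82375522e-02  1.57683010e+02] 8.736077059928213
[[[276.4646492  125.27718222]]]
```

View pics/w4.png

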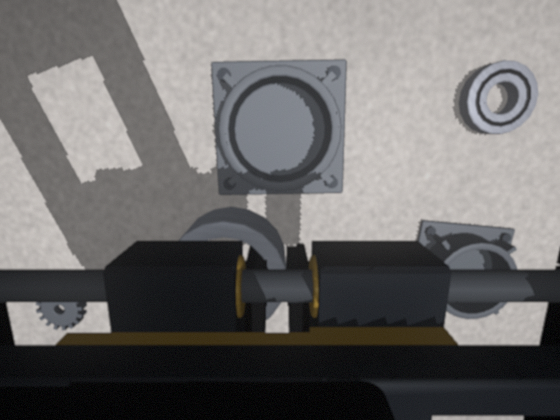

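Seen in this view:
- The spacer is held and level, visible at rows 207–240 beside the left finger.
- Cup rim centre is about (279,128.5), spanning 217–341.
- The bearing is at about (500,97).
- The small grey decoy is at lower right.

Run:
```python
from h import *
import pickle
m=pickle.load(open("w4.pkl","rb"));im=cv2.imread("pics/w4.png")
p=ray(m,[(217,128.5),(341,128.5),(279,67),(279,190)],46)
print("rim diam",np.linalg.norm(p[0]-p[1]),np.linalg.norm(p[2]-p[3]),p.mean(0))
f=ray(m,[(211,62),(346,59),(344,192),(217,194)],6);print("foot",np.linalg.norm(f-np.roll(f,1,0),axis=1),f.mean(0))
def outl(uv,r,z,thr=2):
    d=im[...,0].astype(int)-im[...,2];mask=np.uint8(d>thr)*255;c=np.zeros_like(mask);cv2.circle(c,uv,r,255,-1);mask&=c
    k=max(cv2.findContours(mask,cv2.RETR_EXTERNAL,cv2.CHAIN_APPROX_NONE)[0],key=cv2.contourArea)
    w=ray(m,k[:,0],z).astype(np.float32);return cv2.minEnclosingCircle(w),w.min(0),w.max(0)
print("bearing",outl((500,97),48,16),outl((500,97),48,8))
R=cv2.Rodrigues(m["rvec"])[0];print("cam",-R.T@m["tvec"])
c=p.mean(0);ty=np.array([.381,.924]);tx=np.array([-.924,.381])
T=c+ty*(23.5-5);d=T-sense()["ee_pos"][:2];print("target",T,"tool move",d@tx,d@ty)
```

```text
rim diam 96.11076361823667 92.73866799927106 [561.8861379   30.52025683]
foot [113.87038011 114.44270098 114.35113311 117.85185081] [562.42677676  30.97914988]
bearing (((608.2695922851562, 211.14947509765625), 32.203067779541016), array([579.61255, 179.4105 ], dtype=float32), array([638.58746, 243.31946], dtype=float32)) (((609.5526123046875, 215.86366271972656), 33.04200744628906), array([580.1491 , 183.29791], dtype=float32), array([640.6603 , 248.87172], dtype=float32))
cam [559.01583651  30.18254281 323.09968396]
target [568.9346379   47.61425683] tool move 65.64797951473479 20.467827021311084
```

The rim measures 96 × 93 mm, so it is the right cup, centred at (562,30.6). The foot plate gives (562.4,31), which agrees. The bearing is at about (609,213) in both views.

Emit:
servo_tool --pt "0.0165 0.005 0.01 0" --pt "0.0165 0.005 0.02 0" --pt "0.0165 0.005 0.02 0" --pt "0.016 0.0055 0.02 0" --pt "0 0 0.01 0" --pt "0 0 0 0" --pt "0 0 0 0"

```text
time: 12.15
ee_pos: [571.1, 46.7, 50.6]
eef_rot: [180.0, 0.1, 157.6]
wrist_force: [0.4, -0.2, -1.0]
opening: 9.5
```

Run:
```python
from h import *
import pickle
P=[]
for i in range(4):
    s=sense();m=camera_model("wrist");im=get_image("wrist")[...,::-1].copy();P.append(s["ee_pos"])
P=np.mean(P,0);print(s["time"],P,s["opening"])
d=np.array([568.9,47.7])-P[:2];print(totool(d))
```

```text
12.3 [571.50508428  46.8721562   51.01976004] 9.119032392273379
[ 2.72388386 -0.22849848 -0.00588355]
```

Emit:
servo_tool --pt "0.0025 0 0.005 0" --pt "0 0 0.01 0" --pt "0 0 0.008 0" --pt "0 0 0.008 0" --pt "0 0 0.008 0" --pt "0 0 0.004 0" --pt "0 0 0 0"

```text
time: 13.05
ee_pos: [566.9, 48.8, 5.7]
eef_rot: [-180.0, -0.1, 157.6]
wrist_force: [-1.1, -0.5, -1.1]
opening: 8.7
```

Emit:
servo_tool --pt "0 0 0.004 0" --pt "0 0 0.004 0" --pt "0 0 0.004 0" --pt "0 0 0.003 0" --pt "0 0 0 0" --pt "0 0 0 0"

```text
time: 13.65
ee_pos: [567.6, 48.7, -8.3]
eef_rot: [-180.0, -0.0, 157.6]
wrist_force: [-0.6, 0.1, -1.0]
opening: 8.9
```

Emit:
servo_tool --pt "0 0 0.001 0" --pt "0 0 0.001 0" --pt "0 0 0.001 0" --pt "0 0 0 0"

```text
time: 14.05
ee_pos: [567.5, 48.7, -11.4]
eef_rot: [-180.0, -0.0, 157.6]
wrist_force: [-1.1, 0.5, -0.6]
opening: 9.0
```

Emit:
servo_tool --pt "0 0 0 0" --pt "0 0 0 0" --pt "0 0 0 0" --pt "0 0 0 0" --claw 0.014

```text
time: 14.45
ee_pos: [567.8, 48.7, -11.1]
eef_rot: [180.0, 0.0, 157.6]
wrist_force: [-0.4, -0.0, 0.3]
opening: 14.1
```

Emit:
servo_tool --pt "0 0 -0.005 0" --pt "0 0 -0.01 0" --pt "0 0 -0.02 0" --pt "0 0 -0.03 0" --pt "0 0 -0.03 0" --pt "0 0 -0.03 0" --pt "0 0 0 0"

```text
time: 15.15
ee_pos: [571.7, 48.6, 120.3]
eef_rot: [179.8, 0.6, 157.6]
wrist_force: [-0.2, -0.1, 0.8]
opening: 14.2
```

Emit:
servo_tool --pt "-0.0025 0.021 -0.005 0" --pt "-0.0025 0.021 -0.005 0" --pt "-0.0025 0.021 -0.005 0" --pt "-0.0025 0.021 -0.005 0" --pt "-0.0025 0.021 -0.005 0" --pt "-0.0025 0.021 -0.005 0" --pt "0 0.021 0 0" --pt "0 0.02 0 0" --claw 0.087

```text
time: 15.95
ee_pos: [645.4, 198.3, 143.8]
eef_rot: [180.0, 0.0, 157.6]
wrist_force: [0.0, -1.1, 0.1]
opening: 70.4
```

Emit:
servo_tool --pt "0 0 0 0" --pt "0 0 0 0" --pt "0 0 0 0"

```text
time: 16.25
ee_pos: [644.7, 196.6, 143.4]
eef_rot: [-180.0, -0.0, 157.6]
wrist_force: [-0.0, 0.6, 0.6]
opening: 85.8
```

Run:
```python
from h import *
import pickle
P=[]
for i in range(3):
    s=sense();m=camera_model("wrist");im=get_image("wrist")[...,::-1].copy();P.append(s["ee_pos"])
print(s["time"],np.mean(P,0),s["opening"])
d=np.array([609,213])-np.mean(P,0)[:2];print(totool(d))
pickle.dump(m,open("w5.pkl","wb"));cv2.imwrite("pics/w5raw.png",im)
a=np.linspace(0,2*np.pi,120)
def circ(c,r,z):
    q=cv2.projectPoints(np.c_[c[0]+r*np.cos(a),c[1]+r*np.sin(a),z+0*a],m["rvec"],m["tvec"],m["K"],None)[0][:,0]
    for p in q:
        if 0<=p[0]<560 and 0<=p[1]<420: im[int(p[1]),int(p[0])]=(0,0,255)
circ((609,213),30,16);circ((562,30.6),40,46)
cv2.imwrite("pics/w5.png",cv2.resize(im,None,fx=1.4,fy=1.4))
```

```text
16.35 [644.78968802 196.52755596 143.59197761] 86.71295665884986
[3.93676306e+01 1.55975712e+00 8.86361501e-04]
```

View pics/w5.png

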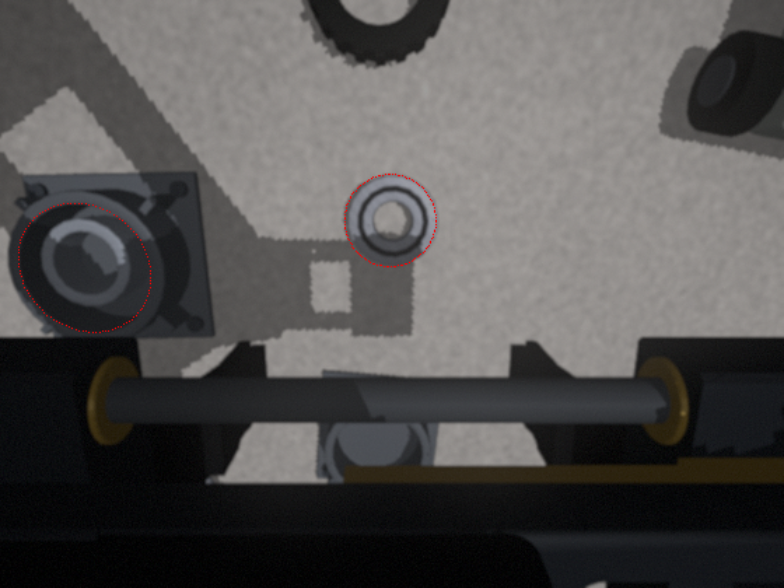

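The spacer lies flat inside the cup, seen at about (90,263) in the 1.4× view, and the bearing sits on its predicted circle. Next is the bearing, held by its upper 6 mm so the tips stay above the rim when it is placed.

Emit:
servo_tool --pt "0.01 0.0005 0.02 0" --pt "0.01 0.0005 0.02 0" --pt "0.01 0.0005 0.02 0" --pt "0.009 0 0.02 0" --pt "0 0 0.02 0" --pt "0 0 0 0" --pt "0 0 0 0"

```text
time: 17.1
ee_pos: [609.6, 213.2, 43.9]
eef_rot: [-180.0, -0.0, 157.6]
wrist_force: [0.6, -0.3, 0.8]
opening: 86.7
```

Run:
```python
from h import *
P=[]
for i in range(4):
    s=sense();get_image("wrist");P.append(s["ee_pos"])
P=np.mean(P,0);print(s["time"],P,s["opening"]);print(totool(np.array([609,213])-P[:2]))
```

```text
17.25 [610.57216421 213.4927738   44.97612361] 87.1966640601663
[ 1.2656293  -1.0548406  -0.00448087]
```

Now I'll descend 67 mm to a reported −22 and grip.

Emit:
servo_tool --pt "0.001 -0.0005 0.012 0" --pt "0 0 0.012 0" --pt "0 0 0.012 0" --pt "0 0 0.01 0" --pt "0 0 0.006 0" --pt "0 0 0.005 0" --pt "0 0 0 0"

```text
time: 18.0
ee_pos: [607.9, 213.5, -14.3]
eef_rot: [-180.0, -0.1, 157.6]
wrist_force: [-0.6, 0.3, -0.4]
opening: 87.1
```

Emit:
servo_tool --pt "0 0 0.004 0" --pt "0 0 0.004 0" --pt "0 0 0.002 0" --pt "0 0 0 0" --pt "0 0 0 0"

```text
time: 18.5
ee_pos: [608.6, 213.6, -23.2]
eef_rot: [180.0, 0.0, 157.6]
wrist_force: [0.2, 0.6, -1.5]
opening: 87.3
```

Emit:
servo_tool --pt "0 0 0 0" --pt "0 0 0 0" --pt "0 0 0 0" --pt "0 0 0 0" --pt "0 0 0 0" --pt "0 0 0 0" --claw 0.04 --grip_force 35

```text
time: 19.1
ee_pos: [608.7, 213.7, -23.2]
eef_rot: [180.0, 0.0, 157.6]
wrist_force: [-0.3, 0.2, 0.2]
opening: 58.0
```

Emit:
servo_tool --pt "0 0 0 0" --pt "0 0 0 0"

```text
time: 19.3
ee_pos: [608.7, 213.7, -23.2]
eef_rot: [180.0, 0.0, 157.6]
wrist_force: [1.0, 1.2, -0.4]
opening: 58.1
```

Emit:
servo_tool --pt "0 0 -0.005 0" --pt "0 0 -0.015 0" --pt "0 0 -0.03 0" --pt "0 0 -0.03 0" --pt "0 0 -0.03 0" --pt "0 0 0 0" --pt "0 0 0 0"

```text
time: 20.0
ee_pos: [609.2, 213.7, 88.1]
eef_rot: [179.9, 0.1, 157.6]
wrist_force: [-0.7, 0.1, -1.8]
opening: 58.0
```

Emit:
servo_tool --pt "-0.003 -0.024 0 0" --pt "-0.004 -0.025 0 0" --pt "-0.004 -0.025 0 0" --pt "-0.004 -0.025 0 0" --pt "-0.004 -0.024 0 0" --pt "-0.004 -0.024 0 0" --pt "-0.002 -0.02 0 0" --pt "-0.0015 -0.02 0 0"

```text
time: 20.8
ee_pos: [559.7, 29.7, 84.5]
eef_rot: [-179.9, -0.2, 157.6]
wrist_force: [0.1, -0.4, -2.4]
opening: 58.4
```

Emit:
servo_tool --pt "0 0 0 0" --pt "0 0 0 0" --pt "0 0 0 0"

```text
time: 21.1
ee_pos: [561.3, 31.3, 85.9]
eef_rot: [-180.0, -0.1, 157.6]
wrist_force: [-0.6, -0.0, -2.3]
opening: 58.2
```

Run:
```python
from h import *
P=[]
for i in range(4):
    s=sense();im=get_image("wrist");P.append(s["ee_pos"])
m=camera_model("wrist")
P=np.mean(P,0);print(s["time"],P,s["opening"]);print(totool(np.array([562,30.6])-P[:2]))
o=im[100:345,120:440,::-1]
cv2.imwrite("pics/w6.png",cv2.resize(np.uint8(255*(o/255.)**.6),None,fx=2,fy=2))
```

```text
21.25 [561.57977986  31.36364974  86.18994619] 57.907869096207065
[-6.78942149e-01 -5.46610847e-01 -1.84522201e-04]
```

View pics/w6.png

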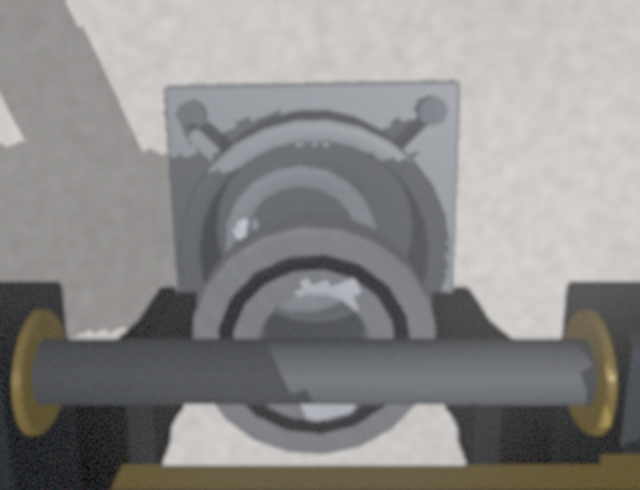

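The bearing is held level over the cup and the spacer lies flat below it. I'll lower it to a reported 15 or so.

Emit:
servo_tool --pt "-0.0005 -0.0005 0.012 0" --pt "0 0 0.014 0" --pt "0 0 0.012 0" --pt "0 0 0.01 0" --pt "0 0 0.008 0" --pt "0 0 0.006 0" --pt "0 0 0 0" --pt "0 0 0 0"

```text
time: 22.1
ee_pos: [562.3, 29.9, 24.9]
eef_rot: [180.0, 0.0, 157.6]
wrist_force: [0.3, -0.0, -1.8]
opening: 57.7
```

Emit:
servo_tool --pt "0 0 0.002 0" --pt "0 0 0.002 0" --pt "0 0 0.002 0" --pt "0 0 0.001 0" --pt "0 0 0 0" --pt "0 0 0 0"

```text
time: 22.7
ee_pos: [562.1, 29.9, 17.7]
eef_rot: [-180.0, -0.0, 157.6]
wrist_force: [0.0, 0.4, -2.4]
opening: 57.5
```

Emit:
servo_tool --pt "0 0 0.001 0" --pt "0 0 0.001 0" --pt "0 0 0 0" --pt "0 0 0 0"

```text
time: 23.1
ee_pos: [562.0, 29.9, 15.7]
eef_rot: [-180.0, -0.0, 157.6]
wrist_force: [0.0, 0.4, -1.7]
opening: 58.3
```

Emit:
servo_tool --pt "0 0 0.001 0" --pt "0 0 0 0" --pt "0 0 0 0"

```text
time: 23.4
ee_pos: [562.2, 29.9, 14.8]
eef_rot: [180.0, 0.0, 157.6]
wrist_force: [-0.1, 0.3, -1.0]
opening: 58.4
```

Emit:
servo_tool --pt "0 0 0 0" --pt "0 0 0 0" --pt "0 0 0 0" --pt "0 0 0 0" --claw 0.064

```text
time: 23.8
ee_pos: [562.2, 29.9, 14.9]
eef_rot: [180.0, 0.0, 157.6]
wrist_force: [-0.5, 0.4, -0.8]
opening: 63.5
```

Emit:
servo_tool --pt "0 0 -0.003 0" --pt "0 0 -0.006 0" --pt "0 0 -0.01 0" --pt "0 0 -0.02 0" --pt "0 0 -0.03 0" --pt "0 0 -0.03 0" --pt "0 0 0 0"

```text
time: 24.5
ee_pos: [566.1, 29.7, 120.1]
eef_rot: [179.8, 0.5, 157.6]
wrist_force: [0.6, 0.6, 1.1]
opening: 63.8
```

Emit:
servo_tool --pt "-0.02 0 -0.01 0" --pt "-0.02 0 -0.01 0" --pt "-0.02 0 0 0" --pt "-0.015 0 0 0" --pt "0 0 0 0" --pt "0 0 0 0"

```text
time: 25.1
ee_pos: [630.8, 1.5, 133.3]
eef_rot: [-180.0, -0.1, 157.6]
wrist_force: [-0.1, 0.2, -0.3]
opening: 63.8
```

Run:
```python
from h import *
s=sense();m=camera_model("wrist");im=get_image("wrist")[...,::-1].copy();sc=get_image("scene")[...,::-1]
print(s["time"],s["ee_pos"],s["opening"])
raw=im.copy();a=np.linspace(0,2*np.pi,120)
for r,z in((30,54),(13,54),(40,46)):
    q=cv2.projectPoints(np.c_[562+r*np.cos(a),30.6+r*np.sin(a),z+0*a],m["rvec"],m["tvec"],m["K"],None)[0][:,0]
    for p in q:
        if 0<=p[0]<560 and 0<=p[1]<420: im[int(p[1]),int(p[0])]=(0,0,255)
A=cv2.resize(im[30:230,180:380],(390,390));B=cv2.resize(sc[180:290,230:340],(390,390))
cv2.imwrite("pics/end.png",np.hstack([A,B]))
```

```text
25.1 [630.79943312   1.4592502  133.26032483] 63.83658682954377
```

View pics/end.png

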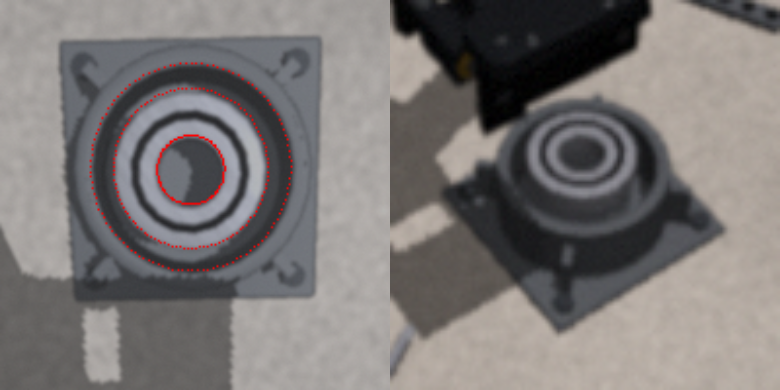

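The bearing sits level and centred in the mouth of the cup. Its rings lie on the circles drawn for a top height of 54 mm, and the scene view shows it proud of the rim. The gripper is clear, so I'm handing in.

```bash
python3 -c "
from station import *
print(finish_job())"
```

```text
the job is handed in; nothing more can be done
None
```

I put the spacer flat on the cup floor, laid the bearing flat on top of it in the mouth of the cup, and handed in at about 25 s. The job gave no verdict.

- **First grasp missed:** the jaws closed on nothing, because the fingers really end about 32 mm short of the reported TCP. I worked that out from the finger-tip gap in the wrist pictures and confirmed it when the TCP read 9 mm below the table with no force. The spacer hadn't moved, and I corrected all later heights.
- **Spacer:** I gripped it by its wall, with one finger in the hole, because the fingers would not fit around it in the bore. I set it about 5 mm off-centre on purpose, within the 15 mm allowed. The wrist picture showed it flat in the cup before I fetched the bearing.
- **Bearing:** the last picture had its rings on the circles drawn for a top 54 mm high, within about 2 mm of the bore's axis. It looked level, and the gripper was clear.
- **Disagreements:** the gripper read about 58 mm on the 60 mm bearing, but the hold was firm. The rim measured 93 mm one way against the stated 96 mm.
- **Tyre:** I never went near it. I did not measure it again at the end.

I viewed 11 pictures, one over the budget.

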